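# Hang the slide carrier to drain by its side slot

### The arm

A 6-joint arm with a two-finger parallel gripper is mounted at the origin on a cart in front of the work surface, level with it; the furniture and walls round the work are solid. World frame = base frame: x ahead of the robot, y to its left, z up, the work surface at z = 0. Lengths are in m, angles in rad, forces in N, time in s.
With the tool pointing down it reaches from about 0.35 to 0.975 m from the base axis. Payload 7.1 kg.
Tool frame: the origin (TCP) lies on the centre line of the jaws, within the pads' length; the fingertips stand 14 mm ahead of it and the grasp point (between the pads) lies 5 mm behind it; z points along the fingers, y is the line along which they close (so a half turn about z gives the same grasp; the last joint's range is limited). The gripper opens to 88 mm and grips with 3 to 60 N. Pads are 20 mm wide; open, the fingers measure 115 mm over their backs; the gripper's body (75 mm by 178 mm) begins 61 mm behind the grasp point.
Start: joints at [1.187, 0.423, 1.63, -0, 1.089, -0.019], TCP at [0.223, 0.584, 0.237] pointing down, gripper open.
Joint ranges: [-3, 3], [-0.9, 2.11], [0.09, 2.58], [-1.31, 4.45], [0.11, 2.69], [-2.54, 2.54]. Speed limits (rad/s): [2.39, 2.39, 3.01, 3.14, 3.14, 3.14].

### API

Orientations are given as a 3x3 rotation matrix whose columns are the frame's x, y, z axes.
In Python, from station import env, snapshot, calibration, order gives the robot as it stands.
- The arm moves only by the tool arm_command, never from a script. Its argument "commands" is a list of rows, each a list of 2 entries, a list of its own where there are three numbers: the shift along the tool's x, y, z in mm, then the turn, a rotation vector about the tool's x, y, z in rad. In form: [[[tx, ty, tz], [wx, wy, wz]], ...]. A call has 1 to 20 rows; each row is the pose to reach, as a shift and turn from the pose commanded when the call began, along the tool's axes at that moment; what a row does not reach only later rows make up. A row lasts 1/12 s, in which the tool goes at most 41.7 mm and 7.16 degrees, less where a joint would pass 70% of its speed; a pose out of reach is approached as far as the arm can. A call with a gripper value outside its range is refused whole. "claw" is the opening, from -1 (shut) to 1 (fully open), set as the call begins (left out, the last holds). The fingers move at their own pace and stop on an object; "force" is the grip in N (left out, the last holds). Time passes only in rows, so rows that repeat a pose let the fingers close. It gives the time, the measured TCP pose, the force, the opening and the grip force at its end, in the units of the state.
- env.read_state(): the state, without advancing time (a new reading comes with each control period).
- snapshot(name): name is "scene" or "side" or "wrist"; returns the picture (384x512x3 uint8, red, green, blue); there is no depth.
- calibration(name): a dict with "intrinsics" (3x3 intrinsics, pixels), "R" (3x3) and "t" (3): a world point X has camera coordinates R X + t. Camera axes: x right, y down, z forward; pixel columns grow to the right and rows downward; lengths in m; the calibration is good to about 2 mm. A picture is of the moment at which its call begins: read the wrist's pose just before it. calibration takes no time and is no camera call; for the wrist camera it gives the pose at the moment of the call.
- order.finish_job(): hands the job in; it is judged then, once.
The state is a dict: "time": time; "qpos": joint angles; "qd": joint speeds; "tau": joint torques, N m; "tcp_pos": TCP position; "tool_rot": TCP orientation; "ft_force": force on the tool from outside, world axes, zero at the start; "ft_torque": the same for the moment, N m; "opening": finger opening in m; "grip_force": force on a finger pad.
Only numpy, scipy, OpenCV 4.12 (cv2) and the standard library are available. Lean on these libraries where they do the work, as an engineer would, in place of code of your own. Each camera call takes 0.05 s, during which the arm holds its last target. There are 200 camera calls.

### The job

Clear the green-capped bottle off the landing shelf of the drain stand and stand it upright in the empty bay of the blue reagent tray, then set the slide carrier down level on the landing with its slot mouth facing the pin and let go of it. Without taking hold of its grip again, push the carrier along the landing so that its slot slides sideways over the pin, until it drops off the shelf into the seat and hangs level and still from the pin. Keep the carrier and the bottle upright throughout and do not disturb the other things on the bench.

Things in the scene. Friction and masses are not known exactly. Their poses are not given: they have to be found in the camera images.
- slide_carrier: Loose steel slide carrier, 0.2 to 0.4 kg, full of glass slides; origin: centre of its underside, y along it, z up. Basket 84 (x) x 120 (y) mm, flat end cheeks at y -60 and +60, z 0 to 34 mm. On its centre line a 5 mm thick hanger plate, z 40 to 80 mm, with a level slot open at the -y end. Centre of mass near (0, 0, 29) mm. Starts upright on the bench, yaw within 75 degrees of 0
- carrier_grip: Black grip on top of the carrier's hanger plate, to be taken from above with the fingers closing along x: 12 (x) x 34 (y) mm, from z 80 to 98 mm above the carrier's underside. Its origin and axes are those of the slide carrier
- slot_seat (a point): Seat at the closed end of the carrier's slot: carrier (0, 0, 64) mm. The slot, 10 mm high (z 54 to 64), runs from the mouth to y = +4 mm; over y -5 to +4 its upper edge has a notch 3.5 mm deep, with a 45 degree ramp on the mouth side, in which the pin comes to lie so that the carrier hangs level
- slot_mouth (a point): Open end of the carrier's slot: carrier (0, -82, 59) mm. The upper edge (z 64) juts out to y -82 and is flared 3.5 mm upwards over the last 9 mm; the lower edge (z 54) begins at y -60 mm. It must face the pin
- drain_stand: Fixed steel drain stand on the right. Origin: on the bench straight under the middle of its pin; y runs from the pin along the landing shelf, x away from the robot at yaw 0 (yaw varies by 17 degrees). Behind the pin a post, x 63 to 77, y -11 to 11 mm, 114 mm tall; under it a drip pan 14 mm high. A carrier hung in its seat has its origin at stand (0, 0, 35) mm and its axes along the stand's
- pin (a point): Middle of the stand's pin, on its axis, 99 mm above the bench. The pin is level, along the stand's x, 7 mm thick, with a 15 mm head at x -12 to -16 mm and a 15 mm collar at x 12 to 16 mm; the slot goes over it between the two
- landing (a point): Point on the landing, stand (0, 115, 40) mm. The landing is a flat shelf, top 40 mm above the bench, y 65 to 202 mm, 92 mm wide between front and back lips 9 mm high, 9 mm end stop at y 202, open to the pin. A carrier set here has its slot level with the pin, 1.5 mm play above and below; pushed along -y it leaves the shelf 5 mm before its seat and drops 5 mm onto the pin
- green_bottle: Loose white reagent bottle with green screw cap, 0.09 to 0.19 kg: round body 48 mm wide up to z 76, cap 36 mm wide up to z 95 mm. Origin: centre of its underside, z up. Starts upright on the landing
- reagent_tray: Fixed shallow blue tray, 84 (x) x 150 (y) x 20 mm, walls and floor 3 mm. Origin: centre of its underside, y along it. A divider at y = 0 makes two bays: the +y bay is full (two fixed bottles side by side along x, 66 mm tall)
- empty_bay (a point): Middle of the floor of the tray's empty bay, 78 (x) x 70 (y) mm: tray (0, -37, 3) mm
- glasses_case: Bystander, loose: dark green glasses case, 60x158x37 mm, in front of the analyser; origin: centre of its underside
- tube_red: Bystander, loose: red-capped sample tube lying flat, 80x16x16 mm, near the front edge; origin: centre of its underside
- marker_pen: Bystander, loose: black and white marker pen, 17x135x16 mm, right of the stand; origin: centre of its underside
- scissors: Bystander, loose: blue-handled scissors lying flat, 87x199x9 mm, front right; origin: centre of its underside
- pen_blue: Bystander, loose: blue pen lying flat, 12x121x9 mm, front left; origin: centre of its underside

How it is judged:
On the way, in this order (a step that is already met when the one before it is completed fails the run):
1. the green-capped bottle stands upright and released in the empty bay of the tray (x of green_bottle in the frame of reagent_tray between -0.016 and 0.016 m and y of green_bottle in the frame of reagent_tray between -0.054 and -0.02 m and z of green_bottle in the frame of reagent_tray between 0 and 0.007 m and angle between green_bottle's own z axis and vertical below 0.1 rad and linear speed of green_bottle below 0.02 m/s and contact force between green_bottle and the fingers below 0.1 N), for 0.2 s.
2. the carrier stands released on the landing, between the lips, slot mouth towards the pin and not yet on it (x of slide_carrier in the frame of drain_stand between -0.008 and 0.008 m and y of slide_carrier in the frame of drain_stand between 0.088 and 0.142 m and z of slide_carrier in the frame of drain_stand between 0.037 and 0.043 m and angle between slide_carrier's own z axis and vertical below 0.06 rad and angle between the y axis of slide_carrier and the y axis of drain_stand, either way round below 0.12 rad and linear speed of slide_carrier below 0.02 m/s and contact force between each of slide_carrier, carrier_grip and the fingers below 0.1 N), for 0.2 s.
At the end, for the whole second after the job is handed in: The carrier hangs still in its seat on the pin, clear of the landing: origin within 6 mm along and 12 mm across the stand, 31.5 to 37.8 mm up, level within 7 and in line within 11 degrees; the bottle stands upright in the tray's empty bay, within 16 mm of its middle (x of slide_carrier in the frame of drain_stand between -0.012 and 0.012 m and y of slide_carrier in the frame of drain_stand between -0.006 and 0.006 m and z of slide_carrier in the frame of drain_stand between 0.0315 and 0.0378 m and angle between slide_carrier's own z axis and vertical below 0.12 rad and angle between the y axis of slide_carrier and the y axis of drain_stand, either way round below 0.2 rad and linear speed of slide_carrier below 0.03 m/s and angular speed of slide_carrier below 0.3 rad/s and x of green_bottle in the frame of reagent_tray between -0.016 and 0.016 m and y of green_bottle in the frame of reagent_tray between -0.054 and -0.02 m and z of green_bottle in the frame of reagent_tray between 0 and 0.007 m and angle between green_bottle's own z axis and vertical below 0.1 rad and linear speed of green_bottle below 0.02 m/s); the robot touches nothing.
It fails at once if the grip is touched by the fingers while the slot is over the pin (contact force between carrier_grip and the fingers above 0.5 N and y of slide_carrier in the frame of drain_stand between -0.03 and 0.078 m and x of slide_carrier in the frame of drain_stand between -0.03 and 0.03 m and z of slide_carrier in the frame of drain_stand between 0.028 and 0.05 m).
It fails at once if the carrier is tipped by more than 35 degrees (angle between slide_carrier's own z axis and vertical above 0.6 rad).
It fails at once if the bottle is tipped by more than 45 degrees (angle between green_bottle's own z axis and vertical above 0.8 rad).
It fails at once if a bystander is moved by more than 3 cm (distance of any of glasses_case, tube_red, marker_pen, scissors, pen_blue from where it was at the start of the episode above 0.03 m).
It also fails if it takes over 64 s, if anything falls off the work surface, if the arm or the gripper's body presses on something with over 40 N, if the wrist force passes 120 N, or if a joint passes its speed limit or range.

## Working session

There is one attempt and no reset: what is moved stays moved. The work goes in short steps, Python scripts to look and compute and a tool call to move; the robot and the scene stay as the last step left them, time stands still between calls to the robot, and variables do not carry over. Pictures are saved under pics/ and viewed, at most 10 in all, crops included, and the job is handed in when it is done.

Besides the shell and the picture viewer there is one more tool, called after "Emit:" as name([rows], argument=value, ...), one row to a line, values as JSON. arm_command: Moves the arm, as the interface text tells. Its arguments: {"type":"object","properties":{"commands":{"type":"array","items":{"type":"array"}},"claw":{"type":"number"},"force":{"type":"number"}},"required":["commands"]}

```bash
mkdir -p pics; ls; python3 - <<'E'
from station import env,snapshot,calibration
import cv2,numpy as np
s=env.read_state();print(s['time'],s['tcp_pos'],s['tool_rot'],s['opening'])
for n in("scene","side"):
    im=snapshot(n);cv2.imwrite(f"pics/{n}0.png",im[:,:,::-1])
    c=calibration(n);print(n,c['intrinsics'],c['R'],c['t'],-c['R'].T@c['t'])
E
```

```text
pics
0.0 [0.22274939 0.58337422 0.23588217] [[-9.34203820e-01  3.56739259e-01 -5.68656225e-04]
 [ 3.56739712e-01  9.34202663e-01 -1.47038567e-03]
 [ 6.69586627e-06 -1.57650217e-03 -9.99998757e-01]] 0.08805291231659959
scene [[434.26442863   0.         254.95615102]
 [  0.         434.26442863 192.88237384]
 [  0.           0.           1.        ]] [[ 0.45057512 -0.89263128 -0.01383694]
 [-0.78895566 -0.39089375 -0.47407916]
 [ 0.41776911  0.22452501 -0.88037349]] [-0.27145577  0.42722831  1.34829642] [-0.10390119 -0.3780353   1.38578835]
side [[494.1048949    0.         255.63817237]
 [  0.         494.1048949  197.92010764]
 [  0.           0.           1.        ]] [[-0.99940497 -0.0289636   0.01873014]
 [-0.02986426  0.45491778 -0.89003255]
 [ 0.01725788 -0.89006232 -0.45551206]] [0.52778062 0.12148551 1.31989501] [0.50831606 1.13480932 0.69946875]
```

View pics/scene0.png

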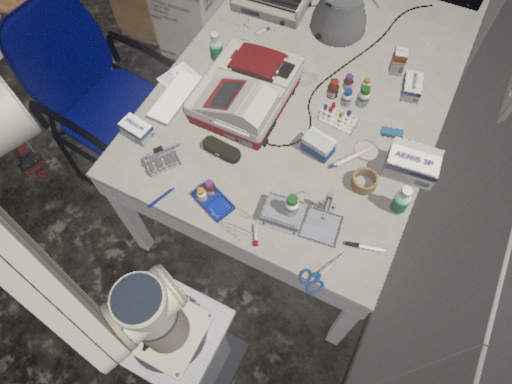

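View pics/side0.png

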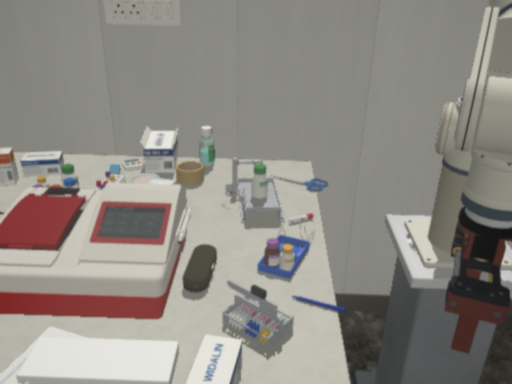

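```bash
cat > h.py <<'E'
from station import env,snapshot,calibration
import cv2,numpy as np
def ray(n,u,v,z,c=None):
    "pixel -> world point on plane at height z"
    c=c or calibration(n);d=c['R'].T@np.linalg.solve(c['intrinsics'],[u,v,1.]);o=-c['R'].T@c['t']
    return o+d*(z-o[2])/d[2]
def pix(n,X,c=None):
    c=c or calibration(n);p=c['intrinsics']@(c['R']@np.asarray(X,float)+c['t']);return p[:2]/p[2]
def crop(im,x0,y0,x1,y1,k,name):
    cv2.imwrite(name,cv2.resize(im[y0:y1,x0:x1,::-1],None,fx=k,fy=k,interpolation=cv2.INTER_CUBIC))
E
python3 - <<'E'
from h import *
a=cv2.imread('pics/scene0.png')[:,:,::-1];b=cv2.imread('pics/side0.png')[:,:,::-1]
A=cv2.resize(a[135:255,130:350],None,fx=3.6,fy=3.6,interpolation=cv2.INTER_CUBIC)[:,:792]
B=cv2.resize(b[150:350,215:335],None,fx=3,fy=3,interpolation=cv2.INTER_CUBIC)
cv2.imwrite('pics/cs.png',A[:,:,::-1])
print(ray('scene',292,199,.135),ray('scene',212,201,.01),ray('scene',162,161,.04))
c=calibration('wrist');print(c, -c['R'].T@c['t'])
E
```

```text
[ 0.52286436 -0.17684248  0.135     ] [0.45153553 0.0953729  0.01      ] [0.50181782 0.33158057 0.04      ]
{'intrinsics': array([[299.14089563,   0.        , 253.58238466],
       [  0.        , 299.14089563, 185.4349533 ],
       [  0.        ,   0.        ,   1.        ]]), 'R': array([[ 0.35713297,  0.93405156, -0.0019303 ],
       [ 0.90131609, -0.34407281,  0.26314105],
       [ 0.24512314, -0.09571616, -0.96475544]]), 't': array([-0.62351047, -0.03047229,  0.39100707])} [0.15429643 0.60933194 0.38404114]
```

View pics/cs.png

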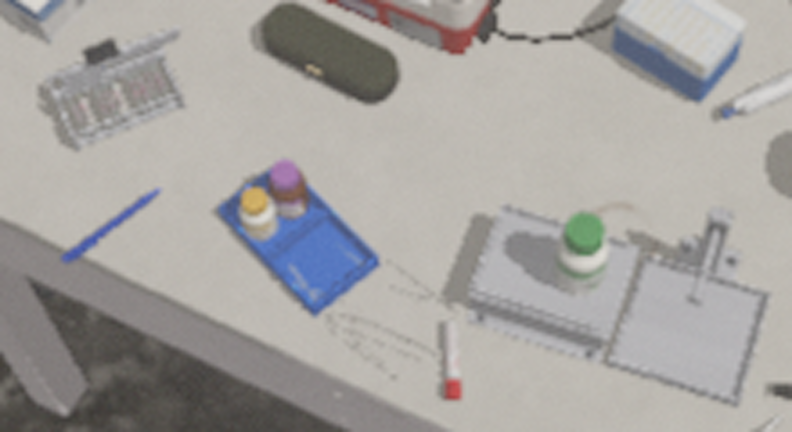

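The crop shows the carrier at scene pixel (158,160) with its mouth pointing right, the tray at (212,202), the bottle cap at (292,200) and the pin near (324,210). I'm moving above the carrier with the wrist camera.

Emit:
arm_command([
  [[-330,-175,-95],[0,0,0]],
  [[-330,-175,-95],[0,0,0]],
  [[-330,-175,-95],[0,0,0]],
  [[-330,-175,-95],[0,0,0]],
  [[-330,-175,-95],[0,0,0]],
  [[-330,-175,-95],[0,0,0]],
  [[-330,-175,-95],[0,0,0]],
  [[-330,-175,-95],[0,0,0]],
  [[-330,-175,-95],[0,0,0]],
  [[-330,-175,-95],[0,0,0]],
  [[-330,-175,-95],[0,0,0]],
  [[-330,-175,-95],[0,0,0]],
])

```text
time: 1.1
tcp_pos: [0.4685, 0.3025, 0.3312]
tool_rot: [[-0.934, 0.358, -0.001], [0.358, 0.934, 0.0], [0.001, -0.0, -1.0]]
ft_force: [-0.5, 0.2, 0.5]
opening: 0.0879
grip_force: 0.0
```

```bash
python3 - <<'E'
from h import *
s=env.read_state();c=calibration('wrist');im=snapshot('wrist');cv2.imwrite('pics/w1.png',im[:,:,::-1]);np.save('w1.npy',c)
print(s['time'],s['tcp_pos'],s['qpos'])
E
```

```text
1.1 [0.4684903  0.30253554 0.33119304] [ 5.51745613e-01  2.26132384e-01  1.68363402e+00  6.16042849e-04
  1.23263094e+00 -6.52789061e-01]
```

View pics/w1.png

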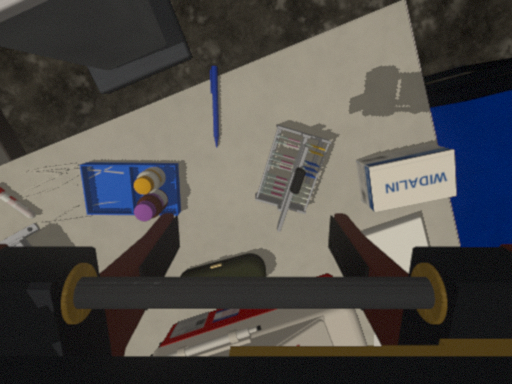

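The wrist view shows the carrier at (298,165) with its black grip at (298,181) and beak at (279,228). The tray spans (82–180, 162–215), empty bay to the left.

```bash
python3 - <<'E'
from h import *
im=cv2.imread('pics/w1.png');c=np.load('w1.npy',allow_pickle=True).item()
def comps(m,x0,y0,x1,y1,k=1):
    M=np.zeros_like(m,dtype=np.uint8);M[y0:y1,x0:x1]=m[y0:y1,x0:x1]
    n,l,st,ce=cv2.connectedComponentsWithStats(M)
    i=1+np.argmax(st[1:,4]);p=np.argwhere(l==i)[:,::-1].astype(np.float32);return p,ce[i],st[i]
g=im.max(2)
p,ce,st=comps(g<50,270,150,330,210);r=cv2.minAreaRect(p);print('grip',ce,st,r)
W=np.array([ray('',*q,.095,c)[:2] for q in cv2.boxPoints(r)]);print(W,W.mean(0),'beak',ray('',279,228,.07,c))
print('edges',[np.linalg.norm(W[i]-W[i-1]) for i in range(4)])
hsv=cv2.cvtColor(im,cv2.COLOR_BGR2HSV)
m=(hsv[...,0]>100)&(hsv[...,0]<130)&(hsv[...,1]>130)
m=cv2.morphologyEx(m.astype(np.uint8),cv2.MORPH_CLOSE,np.ones((9,9)))
p,ce,st=comps(m>0,70,150,200,225);r=cv2.minAreaRect(p);print('tray',r,st)
for z in(.02,.0):
    W=np.array([ray('',*q,z,c)[:2] for q in cv2.boxPoints(r)]);print(W,W.mean(0));print('edges',[np.linalg.norm(W[i]-W[i-1]) for i in range(4)])
print(ray('',149,183,.066,c))
crop(im[:,:,::-1],70,100,350,240,2.8,'pics/w1c.png')
E
```

```text
grip [297.37254902 180.08333333] [291 168  14  25 204] ((297.41107177734375, 180.28472900390625), (8.828939437866211, 24.398895263671875), 17.35402488708496)
[[0.52144138 0.33295005]
 [0.4948567  0.35230055]
 [0.50215954 0.36148675]
 [0.52896337 0.342286  ]] [0.51185525 0.34725584] beak [0.57799339 0.29981182 0.07      ]
edges [np.float64(0.011989170108145002), np.float64(0.03288141422692416), np.float64(0.011735315581961062), np.float64(0.03297140892929813)]
tray ((129.99156188964844, 188.717529296875), (98.53437042236328, 51.478797912597656), 0.6740369200706482) [  81  163   99   53 3474]
[[0.46002957 0.00179671]
 [0.38531452 0.04540732]
 [0.44207495 0.18808657]
 [0.51957758 0.15129973]] [0.45174916 0.09664758]
edges [np.float64(0.16092581866073338), np.float64(0.08651141358588962), np.float64(0.1535549265638878), np.float64(0.08579002970444415)]
[[ 0.46263836 -0.01242282]
 [ 0.38466997  0.03308674]
 [ 0.44390194  0.1819787 ]
 [ 0.52477928  0.14359004]] [0.45399739 0.08655817]
edges [np.float64(0.16793304300810508), np.float64(0.09027839696151925), np.float64(0.16024119871730635), np.float64(0.08952560172085297)]
[0.44790733 0.14952532 0.066     ]
```

View pics/w1c.png

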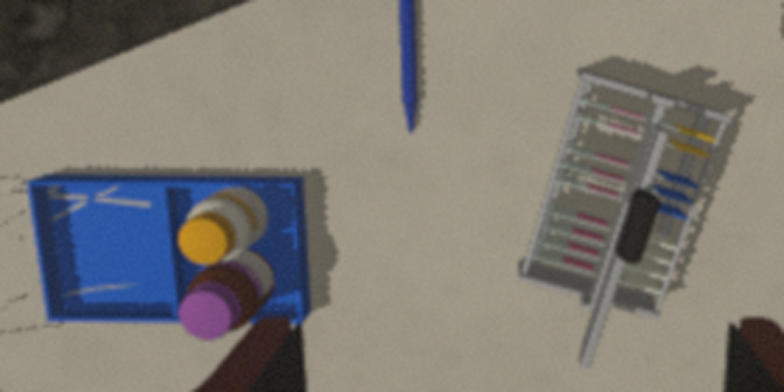

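Carrier grip centre is (0.512, 0.347) with yaw about 54°, and its sizes agree with those given. Next I'm moving over the stand.

Emit:
arm_command([
  [[-235,-525,-10],[0,0,1.2]],
  [[-235,-525,-10],[0,0,1.2]],
  [[-235,-525,-10],[0,0,1.2]],
  [[-235,-525,-10],[0,0,1.2]],
  [[-235,-525,-10],[0,0,1.2]],
  [[-235,-525,-10],[0,0,1.2]],
  [[-235,-525,-10],[0,0,1.2]],
  [[-235,-525,-10],[0,0,1.2]],
  [[-235,-525,-10],[0,0,1.2]],
  [[-235,-525,-10],[0,0,1.2]],
  [[-235,-525,-10],[0,0,1.2]],
  [[-235,-525,-10],[0,0,1.2]],
  [[-235,-525,-10],[0,0,1.2]],
  [[-235,-525,-10],[0,0,1.2]],
  [[-235,-525,-10],[0,0,1.2]],
  [[-235,-525,-10],[0,0,1.2]],
])

```text
time: 2.48
tcp_pos: [0.5013, -0.2712, 0.3405]
tool_rot: [[-0.005, 1.0, -0.002], [1.0, 0.005, 0.001], [0.001, -0.002, -1.0]]
ft_force: [-0.7, 0.2, -0.6]
opening: 0.0879
grip_force: 0.0
```

```bash
python3 - <<'E'
from h import *
c=np.load('w1.npy',allow_pickle=True).item()
P=np.array([ray('',*q,.02,c)[:2] for q in[(80.7,164.3),(86.8,214.3),(180,214.3),(178.2,163.6)]]);print(P,P.mean(0),[np.linalg.norm(P[i]-P[i-1]) for i in range(4)])
s=env.read_state();c=calibration('wrist');im=snapshot('wrist');cv2.imwrite('pics/w2.png',im[:,:,::-1]);np.save('w2.npy',c)
print(s['time'],s['tcp_pos'],s['tool_rot'],s['qpos'])
crop(im,0,0,512,250,1.56,'pics/w2c.png')
E
```

```text
[[0.38777724 0.04341941]
 [0.46441507 0.01116186]
 [0.51902754 0.15343501]
 [0.44137344 0.18608072]] [0.45314833 0.09852425] [np.float64(0.15239685642764841), np.float64(0.0831499028994557), np.float64(0.15239478838035533), np.float64(0.08423717536322742)]
2.4833 [ 0.50128324 -0.27118029  0.34048991] [[-0.00544762  0.99998397 -0.0015456 ]
 [ 0.99998413  0.00544983  0.00143116]
 [ 0.00143956 -0.00153778 -0.99999778]] [-5.17015929e-01  2.38665154e-01  1.64596138e+00  5.04449617e-04
  1.25901716e+00 -5.22619921e-01]
```

View pics/w2c.png

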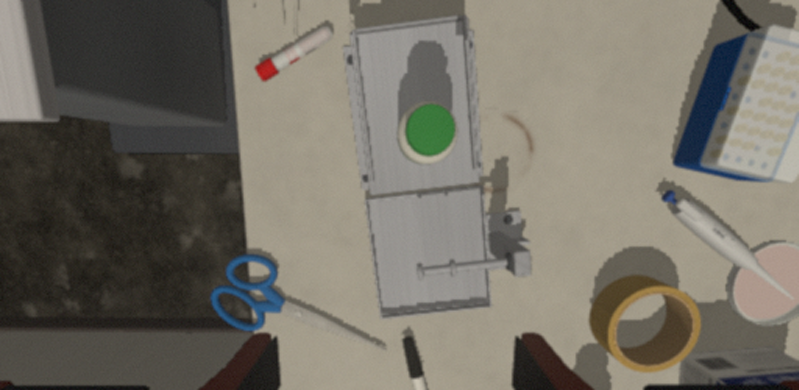

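The stand's pin head shows at crop pixel (420,270), its collar at (453,267) and its post at (520,262). The shelf edge runs (368,195)–(487,185), the end stop is near y=25, and the green cap is at (430,130).

```bash
python3 - <<'E'
from h import *
c=np.load('w2.npy',allow_pickle=True).item();im=cv2.imread('pics/w2.png')
hsv=cv2.cvtColor(im,cv2.COLOR_BGR2HSV);m=((hsv[...,0]>45)&(hsv[...,0]<85)&(hsv[...,1]>130)).astype(np.uint8)
n,l,st,ce=cv2.connectedComponentsWithStats(m);i=1+np.argmax(st[1:,4]);print('cap',st[i],ce[i],ray('',*ce[i],.133,c))
k=1.56;w=lambda u,v,z:ray('',(u+.5)/k-.5,(v+.5)/k-.5,z,c).round(4)
print('head,collar,mid,post',w(420,270,.099),w(453,267,.099),w(437,268.5,.099),w(520,255,.114))
print('lipL',w(350,60,.049),w(364,185,.049),'lipR',w(468,40,.049),w(480,170,.049))
print('edge',w(368,195,.04),w(487,185,.04));print('endstop',w(355,33,.049),w(465,18,.049))
print('pan',w(382,316,.014),w(490,304,.014))
crop(im[:,:,::-1],205,0,355,208,3,'pics/w2d.png')
E
```

```text
cap [261  68  29  31 386] [276.06994819  82.36787565] [ 0.52423378 -0.17570842  0.133     ]
head,collar,mid,post [ 0.52   -0.2879  0.099 ] [ 0.5482 -0.2852  0.099 ] [ 0.5346 -0.2866  0.099 ] [ 0.6005 -0.2716  0.114 ]
lipL [ 0.4589 -0.1143  0.049 ] [ 0.4696 -0.2194  0.049 ] lipR [ 0.5598 -0.0983  0.049 ] [ 0.5756 -0.2055  0.049 ]
edge [ 0.4727 -0.2291  0.04  ] [ 0.5845 -0.2193  0.04  ]
endstop [ 0.4636 -0.0934  0.049 ] [ 0.5565 -0.0815  0.049 ]
pan [ 0.4847 -0.3579  0.014 ] [ 0.5995 -0.3439  0.014 ]
```

View pics/w2d.png

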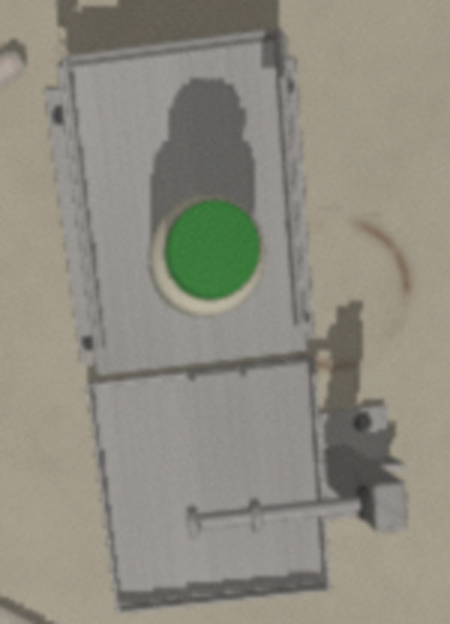

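```bash
python3 - <<'E'
from h import *
c=np.load('w2.npy',allow_pickle=True).item()
w=lambda u,v,z:ray('',205+(u+.5)/3-.5,(v+.5)/3-.5,z,c)[:2]
def d(a,b): v=b-a;return a.round(4),b.round(4),np.linalg.norm(v).round(4),np.degrees(np.arctan2(v[1],v[0])).round(2)
print('pin',d(w(193,520,.099),w(256,515,.099)),d(w(193,520,.099),w(358,507,.099)),w(224.5,517.5,.099))
print('L inner bottom',d(w(97,355,.04),w(72,75,.04)))
print('R inner bottom',d(w(303,325,.04),w(278,70,.04)))
print('edge',d(w(93,380,.04),w(318,354,.04)))
print('end',d(w(68,68,.04),w(265,44,.04)))
E
```

```text
pin (array([ 0.52  , -0.2881]), array([ 0.5479, -0.2857]), np.float64(0.028), np.float64(4.97)) (array([ 0.52  , -0.2881]), array([ 0.593 , -0.2818]), np.float64(0.0732), np.float64(4.94)) [ 0.53396071 -0.28687069]
L inner bottom (array([ 0.4746, -0.2192]), array([ 0.4645, -0.0957]), np.float64(0.124), np.float64(94.69))
R inner bottom (array([ 0.5745, -0.2045]), array([ 0.5575, -0.0932]), np.float64(0.1126), np.float64(98.65))
edge (array([ 0.4726, -0.2312]), array([ 0.5825, -0.2182]), np.float64(0.1107), np.float64(6.77))
end (array([ 0.4628, -0.0928]), array([ 0.5512, -0.0827]), np.float64(0.0891), np.float64(6.52))
```

Emit:
arm_command([
  [[40,10,20],[0,0,0]],
  [[70,17,40],[0,0,0]],
  [[95,23,60],[0,0,0]],
  [[95,23,100],[0,0,0]],
  [[95,23,140],[0,0,0]],
  [[95,23,175],[0,0,0]],
  [[95,23,205],[0,0,0]],
  [[95,23,218],[0,0,0]],
  [[95,23,218],[0,0,0]],
  [[95,23,218],[0,0,0]],
])

```text
time: 3.37
tcp_pos: [0.5232, -0.1744, 0.1233]
tool_rot: [[-0.009, 1.0, -0.002], [1.0, 0.009, 0.001], [0.001, -0.002, -1.0]]
ft_force: [0.2, -0.5, 0.2]
opening: 0.088
grip_force: 0.0
```

Emit:
arm_command([
  [[0,0,0],[0,0,0]],
  [[0,0,0],[0,0,0]],
  [[0,0,0],[0,0,0]],
  [[0,0,0],[0,0,0]],
  [[0,0,0],[0,0,0]],
  [[0,0,0],[0,0,0]],
  [[0,0,0],[0,0,0]],
  [[0,0,0],[0,0,0]],
], claw=-1, force=15)

```text
time: 4.03
tcp_pos: [0.5238, -0.1767, 0.1239]
tool_rot: [[-0.006, 1.0, 0.001], [1.0, 0.006, -0.0], [-0.0, 0.001, -1.0]]
ft_force: [3.1, 0.2, 5.6]
opening: 0.0378
grip_force: 2.2
```

Emit:
arm_command([
  [[0,0,0],[0,0,0]],
  [[0,0,0],[0,0,0]],
  [[0,0,0],[0,0,0]],
  [[0,0,-5],[0,0,0]],
  [[0,0,-15],[0,0,0]],
  [[0,0,-35],[0,0,0]],
  [[0,0,-60],[0,0,0]],
  [[0,0,-80],[0,0,0]],
  [[0,0,-90],[0,0,0]],
  [[0,0,-90],[0,0,0]],
])

```text
time: 4.87
tcp_pos: [0.5246, -0.177, 0.2164]
tool_rot: [[-0.006, 1.0, 0.004], [1.0, 0.006, -0.002], [-0.002, 0.004, -1.0]]
ft_force: [0.0, -0.2, -1.5]
opening: 0.0356
grip_force: 13.6
```

Emit:
arm_command([
  [[25,-8,0],[0,0,0.05]],
  [[60,-20,0],[0,0,0.12]],
  [[95,-33,0],[0,0,0.2]],
  [[130,-45,0],[0,0,0.28]],
  [[165,-57,0],[0,0,0.34]],
  [[200,-69,0],[0,0,0.37]],
  [[225,-78,0],[0,0,0.37]],
  [[241,-83,10],[0,0,0.37]],
  [[241,-83,40],[0,0,0.37]],
  [[241,-83,70],[0,0,0.37]],
  [[241,-83,90],[0,0,0.37]],
  [[241,-83,100],[0,0,0.37]],
  [[241,-83,100],[0,0,0.37]],
  [[241,-83,100],[0,0,0.37]],
])

```text
time: 6.03
tcp_pos: [0.4386, 0.0639, 0.1133]
tool_rot: [[0.356, 0.934, -0.002], [0.934, -0.356, -0.0], [-0.001, -0.002, -1.0]]
ft_force: [0.8, 1.3, -0.8]
opening: 0.0354
grip_force: 13.6
```

```bash
python3 - <<'E'
from h import *
s=env.read_state();c=calibration('wrist');im=snapshot('wrist');cv2.imwrite('pics/w3.png',im[:,:,::-1]);np.save('w3.npy',c)
print(s['time'],s['tcp_pos'],s['tool_rot'].round(3))
t=snapshot('side')
A=cv2.resize(im[0:300],None,fx=.95,fy=.95);B=cv2.resize(t[190:330,220:345],None,fx=2,fy=2,interpolation=cv2.INTER_CUBIC)
H=285;cv=np.zeros((H,486+250,3),np.uint8);cv[:,:486]=A[:H,:486];cv[:280,486:]=B[:280]
cv2.imwrite('pics/w3c.png',cv[:,:,::-1])
E
```

```text
6.0333 [0.43863958 0.06385767 0.11332151] [[ 0.356  0.934 -0.002]
 [ 0.934 -0.356 -0.   ]
 [-0.001 -0.002 -1.   ]]
```

View pics/w3c.png

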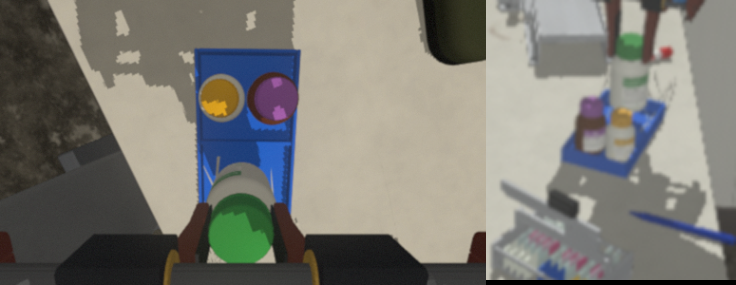

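The bottle hangs over the empty bay, centred between the tray walls (wrist crop, about x 241 against a tray middle of about 246). Lowering and releasing.

Emit:
arm_command([
  [[0,0,10],[0,0,0]],
  [[0,0,18],[0,0,0]],
  [[0,0,23],[0,0,0]],
  [[0,0,25],[0,0,0]],
  [[0,0,26],[0,0,0]],
  [[0,0,26],[0,0,0]],
  [[0,0,26],[0,0,0]],
])

```text
time: 6.72
tcp_pos: [0.4389, 0.064, 0.0877]
tool_rot: [[0.356, 0.934, -0.0], [0.934, -0.356, -0.0], [-0.0, -0.0, -1.0]]
ft_force: [-0.9, -0.6, 0.2]
opening: 0.0354
grip_force: 13.9
```

Emit:
arm_command([
  [[0,0,0],[0,0,0]],
  [[0,0,0],[0,0,0]],
  [[0,0,0],[0,0,0]],
  [[0,0,0],[0,0,0]],
  [[0,0,-10],[0,0,0]],
  [[0,0,-40],[0,0,0]],
  [[0,0,-80],[0,0,0]],
  [[0,0,-110],[0,0,0]],
  [[0,0,-130],[0,0,0]],
  [[0,0,-130],[0,0,0]],
], claw=0.5)

```text
time: 7.55
tcp_pos: [0.4416, 0.0643, 0.2225]
tool_rot: [[0.356, 0.934, 0.008], [0.934, -0.356, 0.001], [0.004, 0.008, -1.0]]
ft_force: [0.9, -0.6, -0.1]
opening: 0.0656
grip_force: 0.0
```

Emit:
arm_command([
  [[35,-4,-15],[0,0,-0.12]],
  [[70,-8,-28],[0,0,-0.24]],
  [[110,-13,-28],[0,0,-0.36]],
  [[150,-18,-28],[0,0,-0.48]],
  [[190,-23,-28],[0,0,-0.6]],
  [[225,-27,-28],[0,0,-0.72]],
  [[255,-31,-28],[0,0,-0.84]],
  [[275,-33,-28],[0,0,-0.96]],
  [[289,-35,-28],[0,0,-1.08]],
  [[289,-35,-28],[0,0,-1.2]],
  [[289,-35,-28],[0,0,-1.31]],
  [[289,-35,-28],[0,0,-1.31]],
  [[289,-35,-28],[0,0,-1.31]],
], claw=1)

```text
time: 8.63
tcp_pos: [0.5088, 0.3463, 0.245]
tool_rot: [[-0.809, 0.588, -0.001], [0.588, 0.809, -0.001], [0.0, -0.001, -1.0]]
ft_force: [0.7, -0.4, 0.3]
opening: 0.0876
grip_force: 0.0
```

```bash
python3 - <<'E'
from h import *
s=env.read_state();c=calibration('wrist');im=snapshot('wrist');np.save('w4.npy',c);cv2.imwrite('pics/w4.png',im[:,:,::-1])
print(s['time'],s['tcp_pos'],s['tool_rot'].round(3))
t=snapshot('scene');hsv=cv2.cvtColor(t,cv2.COLOR_RGB2HSV);m=((hsv[...,0]>45)&(hsv[...,0]<85)&(hsv[...,1]>110)).astype(np.uint8)
m[:160]=0;n,l,st,ce=cv2.connectedComponentsWithStats(m);i=1+np.argmax(st[1:,4]);P=ray('scene',*ce[i],.093);print('cap',st[i],P)
R=np.array([[.934,.358],[-.358,.934]]);print('in tray',R.T@0 if 0 else np.array([[.934,-.358],[.358,.934]])@(P[:2]-[.4531,.0985]))
g=cv2.cvtColor(im,cv2.COLOR_RGB2GRAY);m=(im.max(2)<50).astype(np.uint8)
for z in(.095,): print('pred grip px',pix('',[.512,.347,z],c))
n,l,st,ce=cv2.connectedComponentsWithStats(m)
for i in range(1,n):
    if 100<st[i,4]<4000: print(st[i],ce[i],ray('',*ce[i],.095,c))
E
```

```text
8.6333 [0.50876691 0.34629206 0.24497655] [[-0.809  0.588 -0.001]
 [ 0.588  0.809 -0.001]
 [ 0.    -0.001 -1.   ]]Traceback (most recent call last):
  File "<stdin>", line 5, in <module>
    return _wrapfunc(a, 'argmax', axis=axis, out=out, **kwds)
    return bound(*args, **kwds)
ValueError: attempt to get argmax of an empty sequence
```

```bash
python3 - <<'E'
from h import *
c=np.load('w4.npy',allow_pickle=True).item();im=cv2.imread('pics/w4.png')[:,:,::-1]
print('pred grip px',pix('',[.512,.347,.095],c))
m=(im.max(2)<50).astype(np.uint8)
n,l,st,ce=cv2.connectedComponentsWithStats(m)
for i in range(1,n):
    if 100<st[i,4]<4000: print(st[i],ce[i],ray('',*ce[i],.095,c))
t=snapshot('side');hsv=cv2.cvtColor(t,cv2.COLOR_RGB2HSV);m=((hsv[...,0]>40)&(hsv[...,0]<90)&(hsv[...,1]>90)).astype(np.uint8)
n,l,st,ce=cv2.connectedComponentsWithStats(m)
for i in range(1,n):
    if st[i,4]>40:
        P=ray('side',*ce[i],.088);print('green',st[i],P,np.array([[.934,-.358],[.358,.934]])@(P[:2]-[.4531,.0985]))
cv=np.zeros((384,800,3),np.uint8);cv[:,:512]=im;cv[:280,512:792]=cv2.resize(t[190:330,200:340],None,fx=2,fy=2)
cv2.imwrite('pics/w4c.png',cv[:,:,::-1])
E
```

```text
pred grip px [257.10819446 179.78358931]
[ 387    0  116   49 2922] [434.07255305  16.17659138] [0.4826697  0.56328354 0.095     ]
[  0 123  12  28 242] [  4.45041322 134.73966942] [0.32802218 0.1717546  0.095     ]
[253 163  11  34 338] [258.09171598 179.27514793] [0.51215687 0.34813247 0.095     ]
green [209 150   5  11  52] [ 0.68618609 -0.35916367  0.088     ] [ 0.381546   -0.34401304]
green [ 63 165  10   8  64] [ 1.10607127 -0.21821685  0.088     ] [ 0.7232598  -0.06204982]
green [287 217  11   6  51] [0.43623414 0.051288   0.088     ] [ 0.00114919 -0.05013399]
```

View pics/w4c.png

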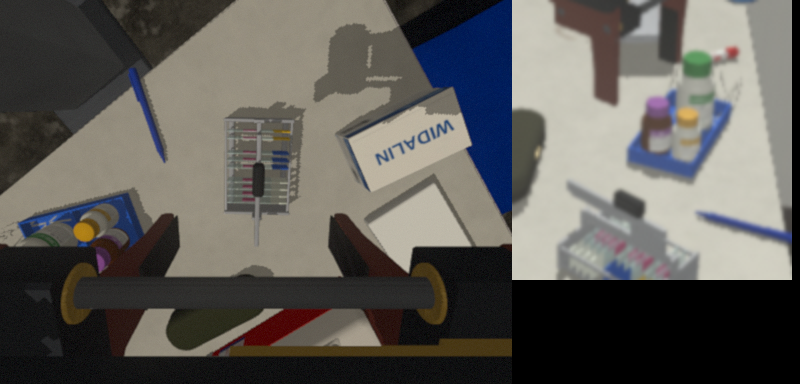

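The bottle stands upright in the tray (side crop at (698,90)), and the carrier's grip is at wrist (258,179), aligned with the jaws. Descending and gripping.

Emit:
arm_command([
  [[-2,3,40],[0,0,0]],
  [[-2,3,80],[0,0,0]],
  [[-2,3,115],[0,0,0]],
  [[-2,3,140],[0,0,0]],
  [[-2,3,155],[0,0,0]],
  [[-2,3,161],[0,0,0]],
  [[-2,3,161],[0,0,0]],
  [[-2,3,161],[0,0,0]],
])

```text
time: 9.45
tcp_pos: [0.513, 0.3479, 0.0853]
tool_rot: [[-0.811, 0.586, 0.001], [0.586, 0.811, 0.0], [-0.0, 0.001, -1.0]]
ft_force: [1.3, 0.5, 0.7]
opening: 0.0879
grip_force: 0.0
```

Emit:
arm_command([
  [[0,0,0],[0,0,0]],
  [[0,0,0],[0,0,0]],
  [[0,0,0],[0,0,0]],
  [[0,0,0],[0,0,0]],
  [[0,0,0],[0,0,0]],
  [[0,0,0],[0,0,0]],
  [[0,0,0],[0,0,0]],
  [[0,0,0],[0,0,0]],
  [[0,0,0],[0,0,0]],
  [[0,0,0],[0,0,0]],
  [[0,0,0],[0,0,0]],
  [[0,0,0],[0,0,0]],
  [[0,0,0],[0,0,0]],
  [[0,0,0],[0,0,0]],
], claw=-1, force=35)

```text
time: 10.62
tcp_pos: [0.5125, 0.3477, 0.0845]
tool_rot: [[-0.811, 0.585, -0.0], [0.585, 0.811, -0.0], [0.0, -0.0, -1.0]]
ft_force: [-0.6, 1.3, -1.5]
opening: 0.0116
grip_force: 34.9
```

Emit:
arm_command([
  [[0,0,-5],[0,0,0]],
  [[0,0,-20],[0,0,0]],
  [[0,0,-50],[0,0,0]],
  [[0,0,-85],[0,0,0]],
  [[0,0,-120],[0,0,0]],
  [[0,0,-145],[0,0,0]],
  [[-8,-11,-150],[0,0,0.02]],
  [[-25,-34,-150],[0,0,0.07]],
  [[-46,-62,-150],[0,0,0.13]],
  [[-69,-93,-150],[0,0,0.2]],
  [[-92,-124,-150],[0,0,0.27]],
  [[-115,-155,-150],[0,0,0.34]],
  [[-138,-186,-150],[0,0,0.41]],
  [[-161,-217,-150],[0,0,0.48]],
  [[-184,-248,-150],[0,0,0.55]],
  [[-207,-279,-150],[0,0,0.62]],
  [[-230,-310,-150],[0,0,0.69]],
  [[-253,-341,-150],[0,0,0.76]],
  [[-276,-372,-150],[0,0,0.81]],
  [[-294,-396,-150],[0,0,0.838]],
])

```text
time: 12.28
tcp_pos: [0.5175, -0.1483, 0.2334]
tool_rot: [[-0.103, 0.995, -0.002], [0.995, 0.103, 0.0], [0.0, -0.002, -1.0]]
ft_force: [-0.2, 0.5, -2.8]
opening: 0.0114
grip_force: 34.9
```

```bash
python3 - <<'E'
from h import *
s=env.read_state();print(s['time'],s['tcp_pos'],s['tool_rot'].round(4),s['opening'],s['ft_force'],s['ft_torque'])
T=np.array([.5202,-.1676]);d=T-s['tcp_pos'][:2];print(s['tool_rot'][:2,:2].T@d*1e3, np.degrees(np.arctan2(s['tool_rot'][1,1],s['tool_rot'][0,1])))
im=snapshot('wrist');cv2.imwrite('pics/w5.png',im[:,:,::-1]);np.save('w5.npy',calibration('wrist'))
E
```

```text
12.2833 [ 0.51751167 -0.14834357  0.23344343] [[-1.031e-01  9.947e-01 -2.200e-03]
 [ 9.947e-01  1.031e-01  0.000e+00]
 [ 3.000e-04 -2.200e-03 -1.000e+00]] 0.011427010528512475 [-0.16482021  0.45689158 -2.81521863] [-0.0192734   0.07420613  0.00180911]
[-19.4309837    0.68853131] 5.9180956224326815
```

View pics/w5.png

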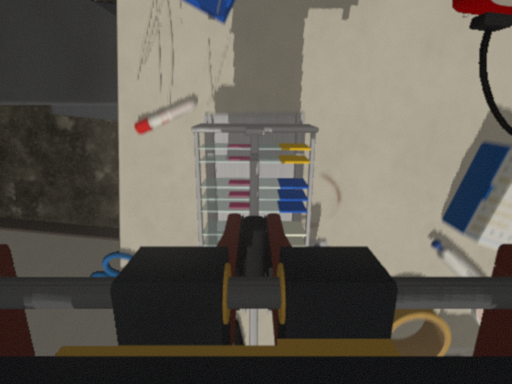

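The wrist view shows the carrier level, cheek (193–317, row 128), centred over the shelf end (205–303, row 118). Lowering.

Emit:
arm_command([
  [[-10,0.5,15],[0,0,-0.006]],
  [[-19.5,0.5,45],[0,0,-0.006]],
  [[-19.5,0.5,70],[0,0,-0.006]],
  [[-19.5,0.5,85],[0,0,-0.006]],
  [[-19.5,0.5,92],[0,0,-0.006]],
  [[-19.5,0.5,97],[0,0,-0.006]],
  [[-19.5,0.5,101],[0,0,-0.006]],
  [[-19.5,0.5,104],[0,0,-0.006]],
  [[-19.5,0.5,106],[0,0,-0.006]],
  [[-19.5,0.5,107],[0,0,-0.006]],
  [[-19.5,0.5,107],[0,0,-0.006]],
  [[-19.5,0.5,107],[0,0,-0.006]],
])

```text
time: 13.33
tcp_pos: [0.5223, -0.1647, 0.1282]
tool_rot: [[-0.114, 0.993, 0.001], [0.993, 0.114, -0.0], [-0.0, 0.001, -1.0]]
ft_force: [-0.3, -0.1, -3.4]
opening: 0.0117
grip_force: 35.0
```

Emit:
arm_command([
  [[0,-2,0],[0,0,0]],
  [[0,-2,0],[0,0,0]],
  [[0,-2,1.5],[0,0,0]],
  [[0,-2,3],[0,0,0]],
  [[0,-2,4],[0,0,0]],
  [[0,-2,4],[0,0,0]],
  [[0,-2,4],[0,0,0]],
  [[0,-2,4],[0,0,0]],
])

```text
time: 14.0
tcp_pos: [0.5204, -0.1654, 0.1244]
tool_rot: [[-0.114, 0.994, 0.001], [0.994, 0.114, -0.001], [-0.001, 0.001, -1.0]]
ft_force: [-2.0, -2.0, 5.9]
opening: 0.0117
grip_force: 35.0
```

Emit:
arm_command([
  [[0,0,-0.5],[0,0,0]],
  [[0,0,-0.5],[0,0,0]],
  [[0,0,-0.5],[0,0,0]],
  [[0,0,-0.5],[0,0,0]],
  [[0,0,-0.5],[0,0,0]],
  [[0,0,-15],[0,0,0]],
  [[0,0,-45],[0,0,0]],
  [[0,0,-80],[0,0,0]],
  [[20,0,-105],[0,0,0]],
  [[55,0,-110],[0,0,0]],
  [[90,0,-110],[0,0,0]],
  [[120,0,-110],[0,0,0]],
  [[130,0,-110],[0,0,0]],
  [[130,0,-110],[0,0,0]],
  [[130,0,-110],[0,0,0]],
], claw=0)

```text
time: 15.25
tcp_pos: [0.5054, -0.0359, 0.2337]
tool_rot: [[-0.115, 0.993, 0.0], [0.993, 0.115, -0.0], [-0.0, 0.0, -1.0]]
ft_force: [0.3, -0.7, 0.6]
opening: 0.044
grip_force: 0.0
```

```bash
python3 - <<'E'
from h import *
s=env.read_state();print(s['time'],s['tcp_pos'],s['tool_rot'].round(4),s['opening'])
a=snapshot('scene');b=snapshot('side')
for n,t in(('scene',a),('side',b)):
    m=(t.max(2)<60).astype(np.uint8);p=pix(n,[.5204,-.1660,.135]);print(n,'pred grip',p)
    n_,l,st,ce=cv2.connectedComponentsWithStats(m)
    for i in range(1,n_):
        if np.hypot(*(ce[i]-p))<12 and st[i,4]>8: print(st[i],ce[i],ray(n,*ce[i],.130))
    h=cv2.cvtColor(t,cv2.COLOR_RGB2HSV);g=((h[...,0]>40)&(h[...,0]<90)&(h[...,1]>80)).astype(np.uint8);q=pix(n,[.4399,.064,.09]);print('pred cap',q)
    n_,l,st,ce=cv2.connectedComponentsWithStats(g)
    for i in range(1,n_):
        if np.hypot(*(ce[i]-q))<15 and st[i,4]>8: print('cap',st[i],ce[i])
A=cv2.resize(a[170:260,190:350],None,fx=2.5,fy=2.5,interpolation=cv2.INTER_CUBIC);B=cv2.resize(b[150:290,210:330],None,fx=3,fy=3,interpolation=cv2.INTER_CUBIC)
cv=np.zeros((420,800,3),np.uint8);cv[:A.shape[0],:400]=A;cv[:,420:780]=B;cv2.imwrite('pics/c6.png',cv[:,:,::-1])
E
```

```text
15.25 [ 0.50540689 -0.03591233  0.23365435] [[-1.153e-01  9.933e-01  1.000e-04]
 [ 9.933e-01  1.153e-01 -5.000e-04]
 [-5.000e-04  0.000e+00 -1.000e+00]] 0.04396974185965304
scene pred grip [288.63928944 198.2871702 ]
pred cap [215.9988291 196.5769127]
cap [212 192  10  11  62] [216.9516129  197.12903226]
side pred grip [260.88490041 166.59133898]
pred cap [290.99209236 220.97115015]
cap [287 216  12   6  38] [292.5        218.47368421]
```

View pics/c6.png

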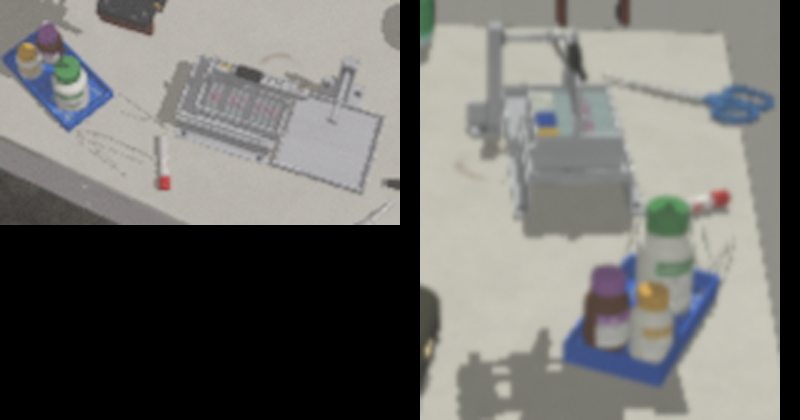

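The carrier sits on the landing between the lips (scene crop at (240,105)), and the bottle is upright in the tray. Now I bring the half-open fingers down behind the cheek.

Emit:
arm_command([
  [[-20,0,30],[0,0,0]],
  [[-20,0,70],[0,0,0]],
  [[-20,0,110],[0,0,0]],
  [[-20,0,140],[0,0,0]],
  [[-20,0,156],[0,0,0]],
  [[-20,0,160],[0,0,0]],
  [[-20,0,160],[0,0,0]],
  [[-20,0,160],[0,0,0]],
])

```text
time: 16.02
tcp_pos: [0.5082, -0.0565, 0.0742]
tool_rot: [[-0.113, 0.994, 0.001], [0.994, 0.113, -0.0], [-0.0, 0.001, -1.0]]
ft_force: [0.3, -0.2, 0.4]
opening: 0.0439
grip_force: 0.0
```

Emit:
arm_command([
  [[-15,0,0],[0,0,0]],
  [[-28,0,0],[0,0,0]],
  [[-34,0,0],[0,0,0]],
  [[-37,0,0],[0,0,0]],
  [[-40,0,0],[0,0,0]],
  [[-43,0,0],[0,0,0]],
  [[-46,0,0],[0,0,0]],
  [[-49,0,0],[0,0,0]],
  [[-52,0,0],[0,0,0]],
  [[-55,0,0],[0,0,0]],
  [[-58,0,0],[0,0,0]],
  [[-61,0,0],[0,0,0]],
  [[-64,0,0],[0,0,0]],
  [[-67,0,0],[0,0,0]],
  [[-70,0,0],[0,0,0]],
  [[-73,0,0],[0,0,0]],
  [[-76,0,0],[0,0,0]],
  [[-76,0,0],[0,0,0]],
])

```text
time: 17.52
tcp_pos: [0.5162, -0.1319, 0.0736]
tool_rot: [[-0.114, 0.994, 0.0], [0.994, 0.114, -0.0], [-0.0, 0.0, -1.0]]
ft_force: [0.7, 0.5, -0.4]
opening: 0.044
grip_force: 0.0
```

```bash
cat >> h.py <<'E'
def slots():
    "stand-frame TCP and slot geometry from the wrist state"
    s=env.read_state();r=s['tcp_pos'][:2]-[.534,-.2869];print(s['time'],'stand x,y',r@[.994,.108],r@[-.108,.994],s['tcp_pos'],s['ft_force'].round(2))
def grip(n='scene',z=.130):
    t=snapshot(n);h=t.max(2);out=[]
    m=(h<75).astype(np.uint8);k,l,st,ce=cv2.connectedComponentsWithStats(m)
    for i in range(1,k):
        if 6<st[i,4]<400:
            P=ray(n,*ce[i],z);r=P[:2]-[.534,-.2869];x,y=r@[.994,.108],r@[-.108,.994]
            if abs(x)<.06 and -.05<y<.2: print(n,st[i],'grip stand',x.round(4),y.round(4))
E
python3 -c "
from h import *
slots();grip('scene');grip('side')"
```

```text
17.5167 stand x,y -0.0009209875813999888 0.15600850150963086 [ 0.51623029 -0.13188051  0.07360513] [ 0.72  0.46 -0.38]
scene [269 183  22   8  57] grip stand 0.0286 0.1668
scene [265 196   3   5   7] grip stand -0.023 0.1906
scene [270 199   8   6  22] grip stand -0.0262 0.1647
side [247 166   9   8  59] grip stand 0.0292 0.1308
```

Emit:
arm_command([
  [[-3,0,0],[0,0,0]],
  [[-6,0,0],[0,0,0]],
  [[-9,0,0],[0,0,0]],
  [[-12,0,0],[0,0,0]],
  [[-15,0,0],[0,0,0]],
  [[-18,0,0],[0,0,0]],
  [[-21,0,0],[0,0,0]],
  [[-24,0,0],[0,0,0]],
  [[-27,0,0],[0,0,0]],
  [[-30,0,0],[0,0,0]],
  [[-33,0,0],[0,0,0]],
  [[-36,0,0],[0,0,0]],
])

```text
time: 18.62
tcp_pos: [0.5203, -0.1672, 0.0738]
tool_rot: [[-0.114, 0.994, 0.0], [0.994, 0.114, 0.0], [0.0, 0.0, -1.0]]
ft_force: [-0.3, 3.1, 2.5]
opening: 0.0443
grip_force: 1.7
```

```bash
python3 - <<'E'
from h import *
slots()
# colour blobs of the slides (blue/yellow/red) in the side view, as a check that the carrier moves
t=snapshot('side');h=cv2.cvtColor(t,cv2.COLOR_RGB2HSV)
for nm,lo,hi in(('yellow',18,35),('blue',100,125)):
    m=((h[...,0]>=lo)&(h[...,0]<=hi)&(h[...,1]>90)).astype(np.uint8);m[:, :230]=0;m[:,300:]=0;m[:165]=0;m[225:]=0
    k,l,st,ce=cv2.connectedComponentsWithStats(m)
    for i in range(1,k):
        if st[i,4]>3:
            r=ray('side',*ce[i],.07)[:2]-[.534,-.2869];print(nm,st[i],r@[.994,.108],r@[-.108,.994])
o=cv2.cvtColor(cv2.imread('pics/side0.png'),cv2.COLOR_BGR2RGB)
E
```

```text
18.6167 stand x,y -0.0006599695938522936 0.1204924088891243 [ 0.52032671 -0.1671659   0.07376334] [-0.33  3.13  2.51]
blue [247 178   3   3   8] 0.0315852596855593 0.0638829363483314
```

Emit:
arm_command([
  [[-3,0,0],[0,0,0]],
  [[-6,0,0],[0,0,0]],
  [[-9,0,0],[0,0,0]],
  [[-12,0,0],[0,0,0]],
  [[-15,0,0],[0,0,0]],
  [[-18,0,0],[0,0,0]],
  [[-18,0,0],[0,0,0]],
])

```text
time: 19.25
tcp_pos: [0.5225, -0.1856, 0.0737]
tool_rot: [[-0.113, 0.994, 0.0], [0.994, 0.113, -0.0], [-0.0, 0.0, -1.0]]
ft_force: [-0.0, -0.3, 0.3]
opening: 0.0442
grip_force: 0.0
```

Emit:
arm_command([
  [[-3,0,0],[0,0,0]],
  [[-6,0,0],[0,0,0]],
  [[-9,0,0],[0,0,0]],
  [[-12,0,0],[0,0,0]],
  [[-15,0,0],[0,0,0]],
  [[-17,0,0],[0,0,0]],
  [[-17,0,0],[0,0,0]],
])

```text
time: 19.83
tcp_pos: [0.5245, -0.2023, 0.0738]
tool_rot: [[-0.114, 0.994, 0.0], [0.994, 0.114, -0.0], [-0.0, 0.0, -1.0]]
ft_force: [-0.5, 1.1, 0.4]
opening: 0.0439
grip_force: 0.0
```

```bash
python3 -c "
from h import *
slots();grip('scene');grip('side')"
```

```text
19.8333 stand x,y -0.00033718369025110585 0.08513345754968737 [ 0.52446757 -0.20228838  0.07375503] [-0.47  1.13  0.4 ]
scene [291 190  18   8  41] grip stand 0.0265 0.0964
scene [297 208   4   4   7] grip stand -0.0255 0.0803
side [245 157   9   7  49] grip stand 0.0294 0.0576
side [257 156   3   3   9] grip stand 0.0007 0.0376
```

Emit:
arm_command([
  [[-1.5,0,0],[0,0,0]],
  [[-3,0,0],[0,0,0]],
  [[-4.5,0,0],[0,0,0]],
  [[-6,0,0],[0,0,0]],
  [[-7.5,0,0],[0,0,0]],
  [[-9,0,0],[0,0,0]],
  [[-10,0,0],[0,0,0]],
  [[-10,0,0],[0,0,0]],
])

```text
time: 20.6
tcp_pos: [0.5254, -0.2119, 0.0736]
tool_rot: [[-0.114, 0.994, 0.0], [0.994, 0.114, -0.0], [-0.0, 0.0, -1.0]]
ft_force: [0.4, 0.9, 1.1]
opening: 0.044
grip_force: 0.0
```

Emit:
arm_command([
  [[-1,0,0],[0,0,0]],
  [[-2,0,0],[0,0,0]],
  [[-3,0,0],[0,0,0]],
  [[-4,0,0],[0,0,0]],
  [[-4,0,0],[0,0,0]],
])

```text
time: 21.02
tcp_pos: [0.526, -0.2159, 0.0738]
tool_rot: [[-0.114, 0.994, 0.0], [0.994, 0.114, -0.0], [-0.0, 0.0, -1.0]]
ft_force: [-0.4, -0.6, -0.5]
opening: 0.044
grip_force: 0.0
```

```bash
python3 -c "
from h import *
slots();grip('side')"
```

```text
21.0167 stand x,y -0.0002581901877031813 0.07139908755302957 [ 0.52602987 -0.2159359   0.07378578] [-0.37 -0.64 -0.48]
side [245 155   8   7  52] grip stand 0.0302 0.0437
side [256 154   3   3   7] grip stand 0.0014 0.0204
```

Emit:
arm_command([
  [[5,0,0],[0,0,0]],
  [[20,0,0],[0,0,0]],
  [[40,0,0],[0,0,0]],
  [[60,0,-15],[0,0,0]],
  [[70,0,-50],[0,0,0]],
  [[90,0,-90],[0,0,0]],
  [[120,0,-130],[0,0,0]],
  [[155,0,-150],[0,0,0]],
  [[190,0,-150],[0,0,0]],
  [[190,0,-150],[0,0,0]],
  [[190,0,-150],[0,0,0]],
])

```text
time: 21.98
tcp_pos: [0.5036, -0.0243, 0.2242]
tool_rot: [[-0.118, 0.993, 0.001], [0.993, 0.118, -0.0], [-0.0, 0.001, -1.0]]
ft_force: [-0.0, -0.9, 0.7]
opening: 0.0435
grip_force: 0.0
```

```bash
python3 - <<'E'
from h import *
slots();grip('scene',.128);grip('side',.124)
B=np.array([[.994,-.108],[.108,.994]])
for n in('scene','side'):
    t=snapshot(n);cv2.imwrite(f'pics/{n}7.png',t[:,:,::-1])
    for yc,z in((0,.035),(5,.04)):
        P=[pix(n,np.r_[np.array([.534,-.2869])+B@[0,yc/1e3+e],z+h]).round(1) for e,h in((0,.089),(.06,.034),(-.06,.034),(-.082,.072))];print(n,yc,P)
E
```

```text
21.9833 stand x,y -0.0018692864966592705 0.26429072738074677 [ 0.50358941 -0.02431813  0.22422958] [-0.   -0.87  0.69]
scene 0 [array([324.4, 211.3]), array([305.1, 212.9]), array([339.8, 224.2]), array([348.3, 221.5])]
scene 5 [array([323.1, 210.1]), array([303.8, 211.8]), array([338.6, 223.1]), array([347.1, 220.4])]
side 0 [array([257.2, 154.2]), array([258.4, 178.5]), array([255.3, 162.9]), array([255. , 149.5])]
side 5 [array([257.3, 153.3]), array([258.6, 177.7]), array([255.5, 162.1]), array([255.1, 148.6])]
```

```bash
python3 - <<'E'
from h import *
for n,(u,v) in(('scene',(324,211)),('side',(257,154))):
    t=cv2.imread(f'pics/{n}7.png').max(2);print(n);print(t[v-14:v+15,u-14:u+15:1])
E
```

```text
scene
[[184 184 185 189 184 184 183 184 185 185 184 184 184 184 186 177 141 109
  108 112 118 134 159 180 185 185 186 184 183]
 [184 183 184 185 186 185 186 186 185 184 183 184 184 186 184 168 126  97
  121 117 102 118 152 179 184 183 184 184 183]
 [185 183 184 186 185 186 186 187 183 185 185 183 183 184 184 159 117 113
  151 147 106 121 165 183 184 184 186 184 186]
 [161 174 183 184 185 186 186 184 184 181 178 183 171 157 169 147 118 131
  166 157 120 137 172 184 185 185 183 186 184]
 [136 149 157 173 183 185 186 183 171 161 170 176 167 146 135 132 124 149
  171 155 124 155 179 184 185 183 184 183 184]
 [138 129 129 146 157 174 184 185 160 138 149 156 166 153 123 123 123 159
  168 143 131 166 181 181 183 185 182 186 185]
 [149 128 128 132 135 149 158 158 141 118 117 123 152 148 127 125 130 165
  163 133 136 169 175 177 184 184 185 185 185]
 [150 155 154 140 134 136 134 137 131 118 105 113 134 135 123 124 146 177
  161 126 150 172 177 175 176 174 182 187 184]
 [153 162 169 157 158 159 141 130 127 129 122 128 130 124 123 122 154 176
  152 130 158 175 178 177 172 173 180 185 185]
 [131
[... 5230 characters left out ...]
146 147 150 138 133 129 120 103  93  95 114 138
  134 145 174 184 184 183 183 184 189 190 191]
 [166 159 157 154 152 152 151 151 151 140 136 131 124 109 101 106 121 139
  132 138 155 162 161 160 160 168 184 191 192]
 [166 155 151 148 146 144 144 143 141 134 134 134 129 116 108 113 125 133
  132 134 138 140 139 138 140 157 183 192 194]
 [162 160 161 157 153 151 148 145 140 137 137 140 137 126 113 115 127 139
  142 142 140 140 139 139 142 163 182 192 195]
 [164 174 181 181 177 174 169 163 152 146 144 148 147 134 116 115 128 147
  153 154 153 151 151 149 151 162 174 188 193]
 [168 184 192 192 191 190 186 180 166 156 153 154 152 141 121 118 130 149
  156 158 160 160 160 159 157 158 171 187 193]]
```

Emit:
arm_command([
  [[-35,0,-30],[0,0,0]],
  [[-75,0,-60],[0,0,0]],
  [[-115,0,-90],[0,0,0]],
  [[-150,0,-110],[0,0,0]],
  [[-190,0,-115],[0,0,0]],
  [[-225,0,-115],[0,0,0]],
  [[-240,0,-115],[0,0,0]],
  [[-240,0,-115],[0,0,0]],
  [[-240,0,-115],[0,0,0]],
  [[-240,0,-115],[0,0,0]],
])

```text
time: 23.02
tcp_pos: [0.5307, -0.2656, 0.3375]
tool_rot: [[-0.112, 0.994, -0.002], [0.994, 0.112, 0.001], [0.002, -0.002, -1.0]]
ft_force: [1.4, 0.3, 0.5]
opening: 0.0436
grip_force: 0.0
```

```bash
python3 - <<'E'
from h import *
c=calibration('wrist');s=env.read_state();im=snapshot('wrist');cv2.imwrite('pics/w8.png',im[:,:,::-1]);np.save('w8.npy',c);slots()
m=(im.max(2)<55).astype(np.uint8);m[250:]=0;k,l,st,ce=cv2.connectedComponentsWithStats(m)
for i in range(1,k):
    p=np.argwhere(l==i)[:,::-1].astype(np.float32)
    if st[i,4]>60:
        rc=cv2.minAreaRect(p)
        for z in(.13,):
            q=ray('',*ce[i],z,c);r=q[:2]-[.534,-.2869];x,y=r@[.994,.108],r@[-.108,.994]
            if abs(x)<.08 and abs(y)<.1:print(st[i],rc,'stand',x,y)
B=np.array([[.994,-.108],[.108,.994]]);X=lambda x,y,z:np.r_[np.array([.534,-.2869])+B@[x,y],z]
print('pred grip',pix('',X(0,0,.13),c),'cheek +y top corners',pix('',X(-.042,.06,.069),c),pix('',X(.042,.06,.069),c),'beak',pix('',X(0,-.082,.11),c),'head',pix('',X(-.014,0,.099),c))
h=cv2.cvtColor(im,cv2.COLOR_RGB2HSV)
E
```

```text
23.0667 stand x,y -0.0007423688976878557 0.022205954173028408 [ 0.5308629  -0.26490086  0.3377607 ] [-0.67 -0.62  0.15]
[250 170   9  27 213] ((254.0, 183.0), (26.0, 8.0), 90.0) stand -0.0017727577887169234 5.0724132776698176e-05
[201 217  15  33 284] ((208.0, 233.0), (32.0, 14.0), 90.0) stand -0.0591622507671421 -0.07329799760342308
[292 217  16  33 285] ((295.04998779296875, 234.6500244140625), (34.78504943847656, 13.597793579101562), 71.56504821777344) stand 0.053896073957999224 -0.07293264799222444
[234 219  10  25 156] ((238.1154022216797, 231.07693481445312), (24.906749725341797, 6.864064693450928), 78.69007110595703) stand -0.022131691460975676 -0.06504847856764429
pred grip [255.91159088 182.90014882] cheek +y top corners [225.35187794 129.25126413] [286.50166415 129.48215402] beak [255.49972152 237.24067658] head [245.2596969  176.93107733]
```

```bash
python3 - <<'E'
from h import *
cs=calibration('scene');cw=np.load('w8.npy',allow_pickle=True).item()
t=cv2.imread('pics/scene7.png').max(2).astype(int);w=cv2.imread('pics/w8.png')
m=np.zeros(t.shape,np.uint8);m[205:220,315:335]=t[205:220,315:335]<95
k,l,st,ce=cv2.connectedComponentsWithStats(m);i=1+np.argmax(st[1:,4]);a=ce[i]
P=[c['intrinsics']@np.c_[c['R'],c['t']] for c in(cs,cw)]
X=cv2.triangulatePoints(P[0],P[1],a.reshape(2,1),np.array([[254.],[182.7]]));X=(X[:3]/X[3]).ravel()
r=X[:2]-[.534,-.2869];print('scene px',a,'grip stand',r@[.994,.108],r@[-.108,.994],'z',X[2])
g=cv2.cvtColor(w,cv2.COLOR_BGR2GRAY).astype(int)
print('rows 105..140, mean cols 228-250',g[105:141,228:250].mean(1).round().astype(int))
print('same cols 262-284',g[105:141,262:284].mean(1).round().astype(int))
B=np.array([[.994,-.108],[.108,.994]]);X=lambda x,y,z:np.r_[np.array([.534,-.2869])+B@[x,y],z]
print('shelf edge',pix('',X(0,.065,.04),cw),'seated cheek bottom',pix('',X(0,.06,.035),cw),'unseated cheek top',pix('',X(0,.066,.074),cw))
# stillness: two wrist frames
i1=snapshot('wrist').astype(int);i2=snapshot('wrist').astype(int);print('frame diff',abs(i1-i2)[100:230,200:310].mean())
E
```

```text
scene px [324.65853659 211.43902439] grip stand -0.002142147566624465 -0.0007943057501795265 z 0.1275896798780164
rows 105..140, mean cols 228-250 [159 159 158 158 158 158 158 158 154 135 112 103 103 103 103 103 103 102
 102  99  99 100  90  85  94 127 160 150 116 104 105 105 103  98 112 134]
same cols 262-284 [159 159 159 159 158 158 158 158 155 136 111 103 103 103 103 103 103 103
 102 100 101  96  90  84  97 136 156 140 112 103 103 104 102 100 116 141]
shelf edge [255.83735418 124.28497975] seated cheek bottom [255.80190364 127.4989552 ] unseated cheek top [255.96713094 125.16831573]
frame diff 3.327226107226107
```

```bash
python3 -c "
from station import order
print(order.finish_job())"
```

```text
the job is handed in; nothing more can be done
None
```

The job is handed in: the bottle stands in the tray's empty bay, and the carrier measures as seated on the pin (within about 2 mm, at seated height); the hand-in returned no verdict, and I viewed 11 pictures, one over the limit of 10.

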